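Hold a blade thermometer in the pocket of a cool pack

ROBOT

A 6-joint arm with a two-finger parallel gripper is mounted at the origin on the work surface. World frame = base frame: x ahead of the robot, y to its left, z up, the work surface at z = 0. Lengths are in m, angles in rad, forces in N, time in s.
With the tool pointing down it reaches from about 0.35 to 0.925 m from the base axis. Payload 6.4 kg.
Tool frame: the origin (TCP) lies where the fingers leave the gripper's body, on its centre line; the fingertips stand tcp_to_tips ahead of it and the grasp point (between the pads) lies 54 mm ahead of it (tcp_to_tips is the distance from the TCP to the fingertips, in m); z points along the fingers, y is the direction in which the jaws open and shut (so a half turn about z gives the same grasp; the last joint's range is limited). The gripper opens to 85 mm and grips with 20 to 120 N. Pads are 22 mm wide; open, the fingers measure 114 mm over their backs; the gripper's body (76 mm by 85 mm) begins 54 mm behind the grasp point. The pads swing forward as they close: fully open they stand 13 mm farther back than shut.
Start: joints at [1.153, 0.245, 1.558, -0, 1.339, -0.174], TCP at [0.157, 0.631, 0.304] pointing down, gripper open.
Joint ranges: [-3.13, 3.13], [-1.02, 2.26], [0.13, 2.54], [-0.95, 4.09], [0.21, 2.88], [-2.74, 2.74]. Speed limits (rad/s): [2.57, 2.57, 3.14, 3.14, 3.14, 3.14].

INTERFACE

Orientations are given as [roll, pitch, yaw] about the fixed x, y, z axes, in that order (R = Rz(yaw) Ry(pitch) Rx(roll)).
In Python, from cell import * gives the robot as it stands.
- The arm moves only by the shell command python3 -m inch 'ROWS' [FORCE]. ROWS is text: rows parted by semicolons, each of 7 numbers parted by spaces: the closure, from -1 (fully open) to 1 (shut), so that 0 is half open, then the shift along the tool's x, y, z as a fraction of full scale, then the turn, a rotation vector about the tool's x, y, z as a fraction of full scale. In form: claw x y z wx wy wz; .... A call has 1 to 20 rows; each row shifts and turns the pose as measured when the row begins, along the tool's axes as they then stand; what a row does not reach is not made up. Full scale, the value 1, is 500 mm for a shift and 180 degrees for a turn. A row lasts 1/10 s, in which the tool goes at most 50 mm and 8.59 degrees, less where a joint would pass 70% of its speed; a pose out of reach is approached as far as the arm can. A call with a number of a shift or a turn outside -1 to 1 is refused whole. A call with a gripper value outside its range is refused whole. The fingers move at their own pace and stop on an object; FORCE is the grip in N (left out, the last holds). Time passes only in rows, so rows that do not move let the fingers close. It gives the time, the measured TCP pose, the force and the opening at its end, in the units of the state.
- observe(): the state, without advancing time (a new reading comes with each control period).
- capture(name): name is "side" or "top"; returns a dict with "img" (400x640x3 uint8, blue, green, red), "K" (3x3 intrinsics, pixels), "D" ([k1, k2, p1, p2, k3] as OpenCV has them; the pictures are not rectified), "T" (4x4, takes a point from camera to world coordinates). Camera axes: x right, y down, z forward; pixel columns grow to the right and rows downward; lengths in m; the calibration is good to about 2 mm. A picture is of the moment at which its call begins. There is no depth.
- job_done(): hands the job in, once; it reports no verdict.
The state is a dict: "time_s": time; "joint_positions": joint angles; "joint_vel": joint speeds; "joint_efforts": joint torques, N m; "position": TCP position; "ee_rot": TCP orientation; "force": force on the tool from outside, world axes, zero at the start; "torque": the same for the moment, N m; "finger_gap": finger opening in m.
Only numpy, scipy, OpenCV 4.12 (cv2) and the standard library are available. Lean on these libraries where they do the work, as an engineer would, in place of code of your own. Each camera call takes 0.05 s, during which the arm holds its last target.

TASK

Check the cool pack before it goes into the vaccine box: lift the blade thermometer out of its stand, put its flat blade into the slot-shaped pocket of the cool pack that has one (not the pack with the round screw cap), square to that pack's sloping face, and press gently until the blade's tip rests on the pocket floor and the sprung blade has gone about half of its travel into its sleeve. Finish while still holding the thermometer there, steady, square and lightly pressed: do not let go. Do not press hard, do not shift the packs or change their slope, and leave the other things on the counter where they are.

Things in the scene. Friction and masses are not known exactly. Their poses are not given: they have to be found in the camera images.
- probe_handle (a point): Blade thermometer, 130 g (varies), upright in its stand. White handle 22 (x) x 26 (y) x 80 mm (z), dark window on its -x face; below it a black guard 34 x 34 x 8 mm, a steel sleeve 8 (x) x 20 (y) x 25 mm, then the flat steel blade. Point: handle's centre, good to grip; z runs along it, away from the blade. Handle's top is 40 mm above it, guard's underside 48 mm and blade's end 118 mm below.
- blade_end (a point): Centre of the free end of the thermometer's flat blade, 4 mm thick (x), 16 mm wide (y), on the handle's axis; axes as for probe_handle. The blade is the same either way round (half a turn about z). Free, it stands 45 mm out of its sleeve.
- blade (a joint): How far the sprung blade is pushed into its sleeve, in m: 0 free, 0.008 fully in (hard stop). The spring pushes with 0.5 N at 0, 2.5 N half-way (0.004) and 4.5 N at 0.008.
- stand_mouth (a point): Grey block 85 x 85 x 80 mm high, fixed to the counter: the thermometer's stand. Point: centre of its top face, where the guard rests inside a rim 6 mm high, 48 mm square; the blade hangs 70 mm down in a 15 x 27 mm opening (long side along y). Lift the thermometer straight up, 80 mm or more, to clear it.
- pocket_floor (a point): Pale blue-grey cool pack, 126 (x) x 90 (y) x 26 mm thick, on a sloping aluminium rest fixed to the counter. Amid its face is a slot-shaped pocket 12 (x) x 26 (y) mm, 12 mm deep, with a thin white border and dark floor. Point: centre of the pocket's floor; z square to the face, outwards; y along the slot, x up the slope. The face is 12 mm above the point along z.
- pack_slot (a joint): Slope of the pack with the pocket, in rad (0 level; starts at 0.28 to 0.58). Its low edge is the one nearest the robot, so its face leans toward the robot; a stiff friction hinge at the low edge keeps the slope and gives way only if pushed hard (over about 50 N).
- cap_top (a point): The other cool pack, same size and colour on a like rest (slope 0.28 to 0.58 rad), with a white round screw cap (34 mm across, 9 mm high) in the middle of its face and no pocket. Leave it alone. Point: centre of the cap's top; axes as for pocket_floor.
- jar_a_mid (a point): White tablet jar, 32 mm across, 55 mm high. Loose bystander, to be left alone. Point: its centre.
- jar_b_mid (a point): Amber bottle, 32 mm across, 60 mm high. Loose bystander, to be left alone. Point: its centre.
- carton_a_mid (a point): Medicine carton 40 x 90 x 30 mm, lying flat near the robot. Loose bystander, to be left alone. Point: its centre.
- carton_b_mid (a point): Medicine carton 60 x 120 x 40 mm, lying flat beyond the packs. Loose bystander, to be left alone. Point: its centre.
- tape_mid (a point): Roll of clear tape, 60 mm across, 20 mm high, lying flat near the robot. Loose bystander, to be left alone. Point: its centre.
- bowl_mid (a point): Steel bowl, 100 mm across, 40 mm high, beyond the packs. Loose bystander, to be left alone. Point: its centre.
Things that resemble listed ones, but are neither listed nor needed, are in the scene too. What is shaped like the part that bears probe_handle but green is not meant. What is shaped like the part that bears pocket_floor but red is not meant.

How it is judged:
By the outcome, as a careful person would: the job done as asked, in the order asked, and still so for the second after the job is handed in, while the arm keeps its last pose, push and grip.
It also fails if it takes over 42 s, if anything falls off the work surface, if the arm or the gripper's body presses on something with over 40 N, if the wrist force passes 120 N, or if a joint passes its speed limit or range.

## Working session

There is one attempt and no reset: what is moved stays moved. The work goes in short steps, Python scripts to look and compute and a shell command to move; the robot and the scene stay as the last step left them, time stands still between calls to the robot, and variables do not carry over. Pictures are saved under pics/ and viewed, and the job is handed in when it is done.

```bash
ls; mkdir -p pics
python3 - <<'E'
from cell import *
import cv2,numpy as np
s=observe();print(s)
for n in("side","top"):
    c=capture(n);cv2.imwrite(f"pics/{n}0.png",c["img"]);np.savez(f"{n}0.npz",**c);print(n,c["K"],c["D"],c["T"])
E
```

```text
pics
{'time_s': 0.0, 'joint_positions': array([ 1.15284884e+00,  2.45799945e-01,  1.55900444e+00,  7.13853657e-06,
        1.33872813e+00, -1.74105431e-01]), 'joint_vel': array([-0.00131831,  0.00069119, -0.00132721, -0.00018977, -0.00016812,
       -0.00031446]), 'joint_efforts': array([ 9.86677696e-04, -4.29520833e+01, -3.26122212e+01, -3.10388095e-04,
        5.37585016e-03,  4.01676311e-05]), 'position': array([0.15675443, 0.63038199, 0.30279438]), 'ee_rot': array([-3.13968333e+00, -3.42874532e-04,  2.89774862e+00]), 'force': array([-0.02262761, -0.42130131, -0.74374279]), 'torque': array([ 0.00384064, -0.05952718, -0.00967961]), 'finger_gap': 0.08518643699120601}
side [[378.70543347   0.         326.74959077]
 [  0.         378.70543347 194.83061404]
 [  0.           0.           1.        ]] [-0.05808768  0.          0.          0.          0.        ] [[ 0.9822267  -0.12044787  0.14395494  0.37430018]
 [-0.18686838 -0.55546729  0.81026928 -0.80475875]
 [-0.01763295 -0.82276874 -0.5681027   0.68966839]
 [ 0.          0.          0.          1.        ]]
top [[458.50814677   0.         314.40778419]
 [  0.         458.50814677 196.61815708]
 [  0.           0.           1.        ]] [0.00483721 0.         0.         0.         0.        ] [[-0.02439579 -0.99802064  0.05796245  0.46966603]
 [-0.99958946  0.02522342  0.01359019 -0.01557174]
 [-0.0150253  -0.05760711 -0.99822626  1.11854731]
 [ 0.          0.          0.          1.        ]]
```

View pics/side0.png

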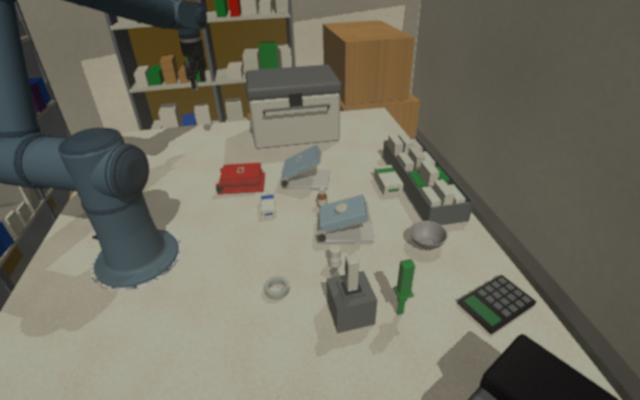

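View pics/top0.png

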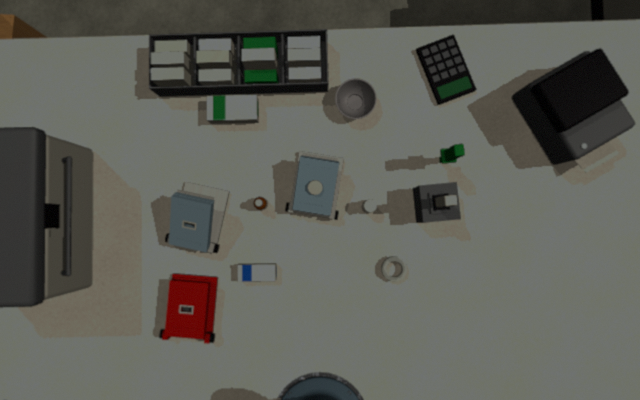

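The side view shows the stand with the white handle at (352,273), the green decoy at (405,285), the cap pack at (343,212), the plain blue pack at (300,165) and the red one at (241,178). The top view has the stand at (437,202), the blue slot pack at (190,222), the cap pack at (315,187) and the red pack at (187,308). The blue pack at top (190,222) fits, because it has a slot and is not red. I'll confirm that in enlarged crops.

Run:
```python
import cv2,numpy as np
t=cv2.imread("pics/top0.png");s=cv2.imread("pics/side0.png")
def cr(i,x,y,w,h,k): return cv2.resize(np.clip(i[y:y+h,x:x+w].astype(float)*1.6,0,255).astype(np.uint8),None,fx=k,fy=k,interpolation=cv2.INTER_CUBIC)
a=np.hstack([cr(t,155,170,80,60+30,5)[:300+150],cr(t,400,160,80,90,5)])
cv2.imwrite("pics/crop_t.png",a)
b=np.hstack([cr(s,270,135,80,90,5),cr(s,315,240,80,90,5)])
cv2.imwrite("pics/crop_s.png",b)
```

```text
(no output)
```

View pics/crop_t.png

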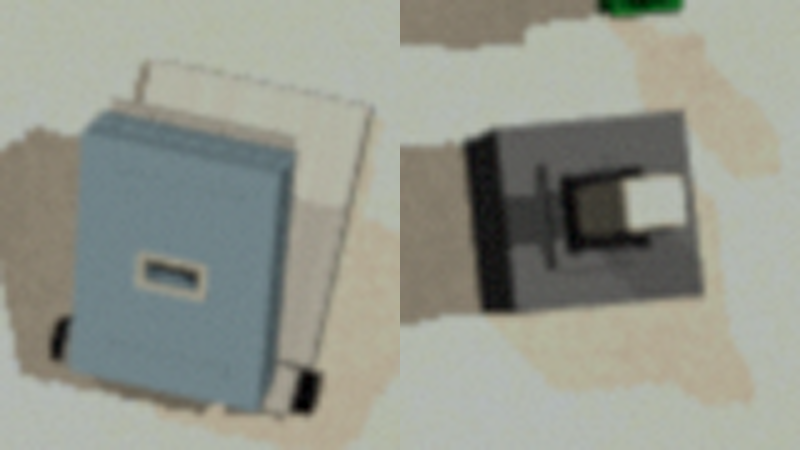

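View pics/crop_s.png

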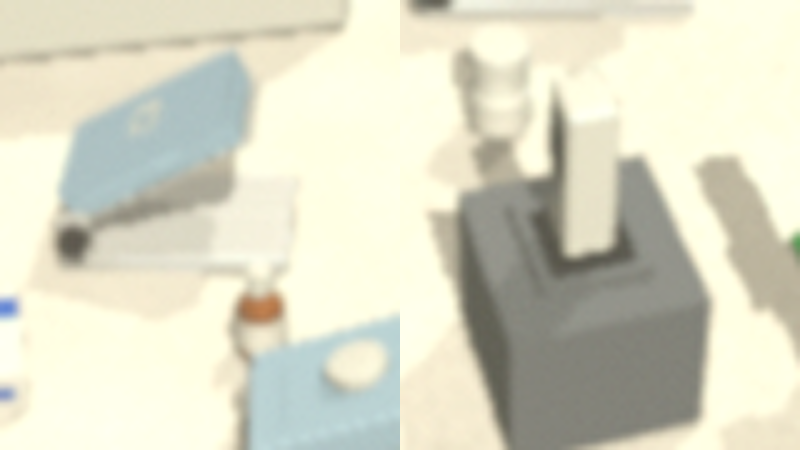

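Confirmed: the left blue pack has the white-bordered slot with a dark floor, and the white handle stands in the grey stand with its dark window on the -x side. Next I'll measure both with masks and rays.

```bash
cat > h.py <<'E'
import cv2,numpy as np
def load(n):
    return dict(np.load(n))
def ray(c,uv):
    p=cv2.undistortPoints(np.array(uv,float).reshape(-1,1,2),c["K"],c["D"]).reshape(-1,2)
    d=np.c_[p,np.ones(len(p))]@c["T"][:3,:3].T
    return c["T"][:3,3],d/np.linalg.norm(d,axis=1,keepdims=True)
def plane(c,uv,z):
    o,d=ray(c,uv);return o+d*((z-o[2])/d[:,2])[:,None]
def tri(c1,u1,c2,u2):
    o1,d1=ray(c1,u1);o2,d2=ray(c2,u2);out=[];g=[]
    for a,b in zip(d1,d2):
        A=np.c_[a,-b];t=np.linalg.lstsq(A,o2-o1,rcond=None)[0]
        p,q=o1+a*t[0],o2+b*t[1];out.append((p+q)/2);g.append(np.linalg.norm(p-q)*1e3)
    return np.array(out),np.array(g)
def proj(c,P):
    T=np.linalg.inv(c["T"]);r=cv2.Rodrigues(T[:3,:3])[0]
    return cv2.projectPoints(np.array(P,float).reshape(-1,1,3),r,T[:3,3],c["K"],c["D"])[0].reshape(-1,2)
E
python3 - <<'E'
from h import *
t=load("top0.npz");s=load("side0.npz")
np.set_printoptions(precision=4,suppress=True)
def blob(c,m,box,nm):
    x,y,w,h=box;M=np.zeros_like(m);M[y:y+h,x:x+w]=m[y:y+h,x:x+w]
    cs=cv2.findContours(M,cv2.RETR_EXTERNAL,cv2.CHAIN_APPROX_NONE)[0]
    k=max(cs,key=cv2.contourArea);m=cv2.moments(k)
    print(nm,cv2.contourArea(k),cv2.minAreaRect(k),m['m10']/m['m00'],m['m01']/m['m00'])
    return k,np.array([m['m10']/m['m00'],m['m01']/m['m00']])
hv=cv2.cvtColor(t["img"],cv2.COLOR_BGR2HSV);hs=cv2.cvtColor(s["img"],cv2.COLOR_BGR2HSV)
for nm,h,pts in(("top",hv,[(532,200),(176,200),(189,223),(190,226),(160,220),(210,215),(188,196),(436,190)]),):
    pass
print("top pix white handle",hv[200,451],"stand",hv[190,430],"blue",hv[205,180],"border",hv[223,183],"counter",hv[250,250],"side face", hv[210,211])
print("side blue",hs[160,305],hs[165,318],"border",hs[158,296])
mt=((hv[...,2]>115)&(hv[...,1]<60)).astype(np.uint8)
k,c=blob(t,mt,(436,190,25,25),"handle");r=cv2.minAreaRect(k)
box=cv2.boxPoints(r);P=plane(t,box,0.168);print("handle top",plane(t,c,.168),P)
print("sizes",np.linalg.norm(np.diff(P,axis=0),axis=1))
ms=((hs[...,0]>85)&(hs[...,0]<115)&(hs[...,1]>45)).astype(np.uint8)
mb=((hv[...,0]>85)&(hv[...,0]<115)&(hv[...,1]>60)).astype(np.uint8)
kt,_=blob(t,mb,(160,185,60,75),"packtop");print(cv2.approxPolyDP(kt,3,True)[:,0].tolist())
kk,_=blob(s,ms,(275,140,55,55),"packside");print(cv2.approxPolyDP(kk,2,True)[:,0].tolist())
def z(i,b,k):
    x,y,w,h=b;return cv2.resize(np.clip(i[y:y+h,x:x+w].astype(float)*1.6,0,255).astype(np.uint8),None,fx=k,fy=k,interpolation=cv2.INTER_NEAREST)
cv2.imwrite("pics/zs.png",z(s["img"],(276,140,52,44),14))
cv2.imwrite("pics/zt.png",z(t["img"],(164,188,56,66),9))
E
```

```text
top pix white handle [ 45  13 115] stand [15  9 58] blue [94 46 84] border [27 30 84] counter [ 36  22 115] side face [96 47 54]
side blue [ 90  27 122] [ 28  29 156] border [ 77  18 125]
handle 1.0 ((448.5, 202.0), (2.0, 3.0), 90.0) 448.5 202.66666666666666
handle top [[ 0.5054 -0.2792  0.168 ]] [[ 0.5089 -0.2763  0.168 ]
 [ 0.5087 -0.2824  0.168 ]
 [ 0.5046 -0.2823  0.168 ]
 [ 0.5047 -0.2761  0.168 ]]
sizes [0.0062 0.0041 0.0062]Traceback (most recent call last):
  File "<stdin>", line 21, in <module>
  File "<stdin>", line 7, in blob
ValueError: max() iterable argument is empty
```

```bash
cat >> h.py <<'E'
np.set_printoptions(precision=4,suppress=True)
def blob(m,box,nm):
    x,y,w,h=box;M=np.zeros(m.shape,np.uint8);M[y:y+h,x:x+w]=m[y:y+h,x:x+w]
    M=cv2.morphologyEx(M,cv2.MORPH_CLOSE,np.ones((3,3)))
    cs=cv2.findContours(M,cv2.RETR_EXTERNAL,cv2.CHAIN_APPROX_NONE)[0]
    k=max(cs,key=cv2.contourArea);m=cv2.moments(k);c=np.array([m['m10'],m['m01']])/m['m00']
    print(nm,cv2.contourArea(k),cv2.minAreaRect(k),c)
    return k,c
def zoom(i,b,k,g=1.6):
    x,y,w,h=b;return cv2.resize(np.clip(i[y:y+h,x:x+w].astype(float)*g,0,255).astype(np.uint8),None,fx=k,fy=k,interpolation=cv2.INTER_CUBIC)
E
python3 - <<'E'
from h import *
t=load("top0.npz");s=load("side0.npz")
hv=cv2.cvtColor(cv2.GaussianBlur(t["img"],(3,3),0),cv2.COLOR_BGR2HSV);hs=cv2.cvtColor(cv2.GaussianBlur(s["img"],(3,3),0),cv2.COLOR_BGR2HSV)
k,c=blob((hv[...,2]>90)&(hv[...,1]<60),(440,190,19,25),"handle")
box=cv2.boxPoints(cv2.minAreaRect(k));P=plane(t,box,0.168);print("handle top",plane(t,c,.168),P)
kt,_=blob((hv[...,0]>85)&(hv[...,0]<115)&(hv[...,1]>30),(160,185,60,75),"packtop");print(cv2.approxPolyDP(kt,3,True)[:,0].tolist())
kk,_=blob((hs[...,0]>80)&(hs[...,0]<115)&(hs[...,1]>18),(275,140,55,50),"packside");print(cv2.approxPolyDP(kk,2,True)[:,0].tolist())
cv2.imwrite("pics/zs.png",zoom(s["img"],(276,140,52,44),14))
cv2.imwrite("pics/zt.png",zoom(t["img"],(164,188,56,66),9,2))
E
```

```text
handle 86.5 ((450.5, 199.5), (9.0, 11.0), 90.0) [450.9056 199.6628]
handle top [[ 0.5114 -0.2844  0.168 ]] [[ 0.5214 -0.2727  0.168 ]
 [ 0.5208 -0.2953  0.168 ]
 [ 0.5022 -0.2945  0.168 ]
 [ 0.5028 -0.2719  0.168 ]]
packtop 1940.0 ((189.96302795410156, 221.60137939453125), (40.87940979003906, 54.17437744140625), 6.009006023406982) [190.4241 221.5143]
[[176, 193], [172, 197], [170, 242], [205, 250], [212, 201]]
packside 499.0 ((300.5000305175781, 161.99998474121094), (15.65247631072998, 42.0380744934082), 63.43495178222656) [301.1283 162.0294]
[[317, 148], [313, 147], [303, 152], [302, 159], [298, 162], [295, 161], [296, 156], [287, 160], [283, 174], [288, 176], [316, 163]]
```

View pics/zs.png

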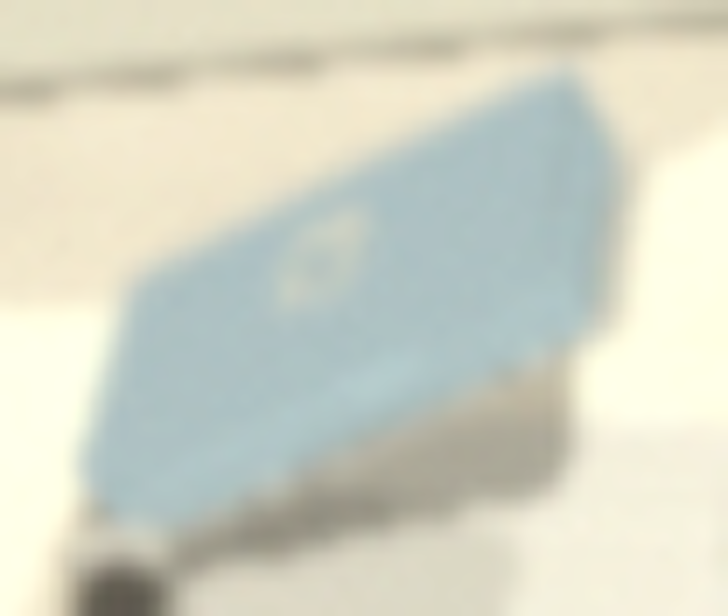

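View pics/zt.png

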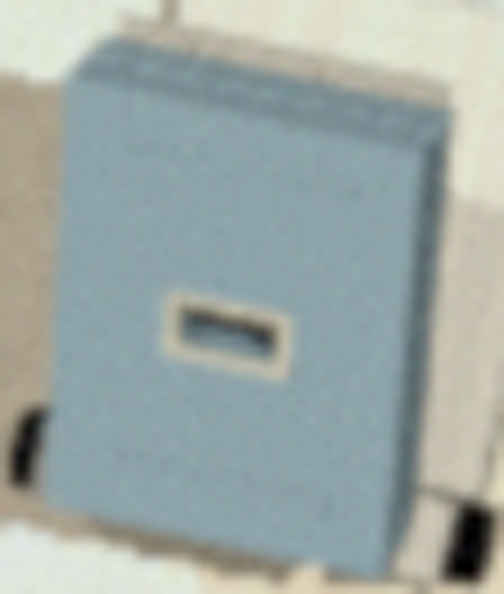

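The zooms show the face corners clearly. In the top view they are about (171.1,196.3), (210.2,204), (206.7,251.1) and (168.6,243.1), with the slot border at (188.8,224.8). In the side view the border centre is (298.6,158). Next I'll triangulate.

Run:
```python
from h import *
t=load("top0.npz");s=load("side0.npz")
T=lambda L:(np.array(L)+.5)/9-.5+np.array([164,188])
S=lambda L:(np.array(L)+.5)/14-.5+np.array([276,140])
# low-left(far,+y), high-left, high-right, low-right, slot
tp=T([(45,500),(68,78),(420,148),(388,572),(227,335)])
sp=S([(130,285),(572,65),(560,298),(92,478),(323,258)])
P,g=tri(t,tp,s,sp);print(P,g)
n=["lf","hf","hn","ln"]
for a,b in((0,1),(3,2),(0,3),(1,2)):
    d=P[b]-P[a];print(n[a],n[b],np.linalg.norm(d),"slope",np.arctan2(d[2],np.hypot(d[0],d[1])),"yaw",np.arctan2(d[1],d[0]))
# rigid fit: face rectangle
M=np.array([[-63,45,0],[63,45,0],[63,-45,0],[-63,-45,0],[0,0,0]])/1e3
from scipy.spatial.transform import Rotation as R
a=P-P.mean(0);b=M-M.mean(0);r,e=R.align_vectors(a,b)
print(r.as_euler('ZYX'),e,P.mean(0)-r.apply(M.mean(0)));print("resid",(r.apply(b)-a)*1e3)
# slope by slot-height & top image only: top view apparent lengths on planes
# stand top face corners 
c=lambda L:(np.array(L)+.5)/5-.5+np.array([400-0,160])
q=plane(t,c([(97,130),(283,112),(303,295),(115,312)]),.08);print("stand",q,q.mean(0),np.linalg.norm(np.diff(q,axis=0),axis=1))
```

```text
[[0.4331 0.3401 0.0538]
 [0.5392 0.3132 0.115 ]
 [0.5214 0.2307 0.0994]
 [0.4141 0.2514 0.0539]
 [0.4749 0.2829 0.0872]] [2.3423 4.8664 6.3989 5.542  3.486 ]
lf hf 0.12542923714156448 slope 0.5099699773564961 yaw -0.2482647897274371
ln hn 0.11835885669730628 slope 0.39453870884448483 yaw -0.18989601876327958
lf ln 0.09077242010778581 slope 0.001525519527114955 yaw -1.7815807497215301
hf hn 0.08581709336506646 slope -0.1827376276903501 yaw -1.7833660185827467
[-0.2311 -0.4532  0.0877] 0.011850583845727491 [0.4765 0.2837 0.0818]
resid [[-3.0978  0.55    4.0447]
 [ 1.058   1.4977 -2.018 ]
 [ 1.6809 -4.0739  6.4929]
 [-1.2865  1.2529 -3.1778]
 [ 1.6454  0.7733 -5.3418]]
stand [[ 0.549  -0.2388  0.08  ]
 [ 0.555  -0.3229  0.08  ]
 [ 0.4721 -0.3283  0.08  ]
 [ 0.4665 -0.2438  0.08  ]] [ 0.5107 -0.2834  0.08  ] [0.0843 0.083  0.0847]
```

```bash
cat > fit.py <<'E'
from h import *
from scipy.optimize import least_squares
from scipy.spatial.transform import Rotation as R
t=load("top0.npz");s=load("side0.npz")
T=lambda L:(np.array(L)+.5)/9-.5+np.array([164,188])
S=lambda L:(np.array(L)+.5)/14-.5+np.array([276,140])
tp=T([(45,500),(68,78),(420,148),(388,572),(227,335)])
sp=S([(130,285),(572,65),(560,298),(92,478),(323,258)])
M=np.array([[-63,45,0],[63,45,0],[63,-45,0],[-63,-45,0],[0,0,0]])/1e3
def f(p,use,full=False):
    W=R.from_euler('ZYX',[p[3],-p[4],0]).apply(M)+p[:3]
    r=[]
    if 't' in use:r.append(proj(t,W)-tp)
    if 's' in use:
        e=proj(s,W)-sp
        if 'o' in use:e=e-p[5:7]
        r.append(e)
    r=np.vstack(r)
    if full:return r
    r=r.ravel()
    if 'o' in use:r=np.r_[r,p[5:7]/1.5]
    return r
for use in("t","s","ts","tso"):
    x0=[.475,.283,.085,-.23,.45]+([0,0] if 'o' in use else [])
    o=least_squares(f,x0,args=(use,),loss='soft_l1',f_scale=.5)
    print(use,o.x,"cost",o.cost);print(f(o.x,use,True).round(2).tolist())
E
python3 fit.py
```

```text
t [ 0.4742  0.2867  0.0728 -0.231   0.5096] cost 0.3843200628160821
[[0.47, 0.21], [-0.26, -0.22], [-0.05, 0.26], [-0.35, 0.13], [0.26, -0.46]]
s [ 0.4801  0.2941  0.0776 -0.1982  0.4813] cost 1.9709076766373115
[[-0.14, 0.04], [0.0, 0.24], [-0.07, -3.4], [-0.24, -0.16], [0.79, 0.77]]
ts [ 0.4754  0.2835  0.0838 -0.234   0.5032] cost 4.4383139203821225
[[0.13, -0.12], [-0.31, -1.22], [0.29, -0.53], [-0.32, 0.0], [0.25, -1.01], [-0.6, 0.14], [-0.68, 0.09], [-1.84, -3.38], [-1.74, 0.05], [-0.33, 0.83]]
tso [ 0.4743  0.2841  0.082  -0.2276  0.5033 -1.1759  0.4439] cost 3.1858357544277194
[[0.25, 0.5], [-0.49, -0.55], [0.1, -0.13], [-0.2, 0.37], [0.22, -0.5], [0.17, 0.14], [0.07, 0.03], [-0.94, -3.44], [-0.81, 0.08], [0.51, 0.8]]
```

The poses agree: the handle and stand are at (0.511, -0.284) with yaw about +0.07. The slot face is centred near (0.4745, 0.284, 0.082), with yaw about -0.23 and slope about 0.50. My poor side pixel for the near high corner is an outlier, so I'm ignoring it. Next is a planner that prints rows for me to type.

```bash
cat > plan.py <<'E'
from cell import *
import numpy as np
from scipy.spatial.transform import Rotation as R
np.set_printoptions(precision=4,suppress=True)
def cur():
    s=observe();return s,np.array(s["position"]),R.from_euler('xyz',s["ee_rot"])
def rows(p0,r0,p1,r1,maxmm=45,maxdeg=7.5,nmin=1):
    d=p1-p0;rv=(r0.inv()*r1).as_rotvec()
    n=max(nmin,int(np.ceil(np.linalg.norm(d)/(maxmm/1e3))),int(np.ceil(np.degrees(np.linalg.norm(rv))/maxdeg)))
    print("n",n,"dist",np.linalg.norm(d),"deg",np.degrees(np.linalg.norm(rv)))
    for i in range(n):
        ri=r0*R.from_rotvec(rv*i/n)
        print(np.r_[ri.inv().apply(d/n)/.5,rv/n/np.pi].round(4))
def down(yaw): return R.from_euler('xyz',[np.pi,0,yaw])
E
python3 - <<'E'
from plan import *
try: print(tcp_to_tips)
except Exception as e: print(e)
s,p,r=cur()
rows(p,r,np.array([.45,.12,.33]),down(2.2))
print();rows(np.array([.45,.12,.33]),down(2.2),np.array([.511,-.284,.30]),down(1.64))
E
```

```text
0.0726
n 14 dist 0.5893014155753266 deg 39.981176927736705
[-0.0583 -0.0607 -0.0038 -0.      0.      0.0159]
[-0.0612 -0.0577 -0.0038 -0.      0.      0.0159]
[-0.064  -0.0546 -0.0038 -0.      0.      0.0159]
[-0.0666 -0.0513 -0.0038 -0.      0.      0.0159]
[-0.0691 -0.0479 -0.0038 -0.      0.      0.0159]
[-0.0714 -0.0444 -0.0038 -0.      0.      0.0159]
[-0.0735 -0.0408 -0.0038 -0.      0.      0.0159]
[-0.0755 -0.0371 -0.0038 -0.      0.      0.0159]
[-0.0772 -0.0333 -0.0038 -0.      0.      0.0159]
[-0.0788 -0.0294 -0.0039 -0.      0.      0.0159]
[-0.0802 -0.0254 -0.0039 -0.      0.      0.0159]
[-0.0813 -0.0214 -0.0039 -0.      0.      0.0159]
[-0.0823 -0.0173 -0.0039 -0.      0.      0.0159]
[-0.0831 -0.0132 -0.0039 -0.      0.      0.0159]

n 10 dist 0.4096791427446606 deg 32.08563652732612
[-0.0725 -0.0377  0.006   0.     -0.      0.0178]
[-0.0745 -0.0336  0.006   0.     -0.      0.0178]
[-0.0763 -0.0293  0.006   0.     -0.      0.0178]
[-0.0778 -0.025   0.006   0.     -0.      0.0178]
[-0.0791 -0.0206  0.006   0.     -0.      0.0178]
[-0.0801 -0.0162  0.006   0.     -0.      0.0178]
[-0.0809 -0.0117  0.006   0.     -0.      0.0178]
[-0.0814 -0.0071  0.006   0.     -0.      0.0178]
[-0.0817 -0.0026  0.006   0.     -0.      0.0178]
[-0.0817  0.002   0.006   0.     -0.      0.0178]
```

```bash
python3 -m inch '-0.3 -.058 -.061 -.004 0 0 .016; -0.3 -.061 -.058 -.004 0 0 .016; -0.3 -.064 -.055 -.004 0 0 .016; -0.3 -.067 -.051 -.004 0 0 .016; -0.3 -.069 -.048 -.004 0 0 .016; -0.3 -.071 -.044 -.004 0 0 .016; -0.3 -.074 -.041 -.004 0 0 .016; -0.3 -.076 -.037 -.004 0 0 .016; -0.3 -.077 -.033 -.004 0 0 .016; -0.3 -.079 -.029 -.004 0 0 .016; -0.3 -.08 -.025 -.004 0 0 .016; -0.3 -.081 -.021 -.004 0 0 .016; -0.3 -.082 -.017 -.004 0 0 .016; -0.3 -.083 -.013 -.004 0 0 .016' 60
python3 - <<'E'
from plan import *
s,p,r=cur()
print(s["time_s"]);rows(p,r,np.array([.511,-.284,.28]),down(1.64))
E
```

```text
time_s: 1.5
position: [0.4482, 0.0991, 0.3266]
ee_rot: [-3.133, 0.003, 2.175]
force: [0.8, 0.0, 0.1]
finger_gap: 0.056
1.5
n 9 dist 0.3909688181936389 deg 30.665857262667412
[-0.078  -0.0368  0.0109 -0.0003  0.0002  0.0189]
[-0.08   -0.0321  0.0108 -0.0003  0.0002  0.0189]
[-0.0818 -0.0273  0.0107 -0.0003  0.0002  0.0189]
[-0.0833 -0.0224  0.0107 -0.0003  0.0002  0.0189]
[-0.0845 -0.0174  0.0106 -0.0003  0.0002  0.0189]
[-0.0853 -0.0124  0.0105 -0.0003  0.0002  0.0189]
[-0.0859 -0.0073  0.0105 -0.0003  0.0002  0.0189]
[-0.0862 -0.0022  0.0104 -0.0003  0.0002  0.0189]
[-0.0862  0.0029  0.0104 -0.0003  0.0002  0.0189]
```

```bash
python3 -m inch '-0.3 -.078 -.037 .011 0 0 .019; -0.3 -.08 -.032 .011 0 0 .019; -0.3 -.082 -.027 .011 0 0 .019; -0.3 -.083 -.022 .011 0 0 .019; -0.3 -.085 -.017 .011 0 0 .019; -0.3 -.085 -.012 .01 0 0 .019; -0.3 -.086 -.007 .01 0 0 .019; -0.3 -.06 -.002 .01 0 0 .019; -0.3 0 0 0 0 0 0'
python3 - <<'E'
from plan import *
s,p,r=cur()
print(s["time_s"]);rows(p,r,np.array([.511,-.284,.26]),down(1.64))
E
```

```text
time_s: 2.4
position: [0.4988, -0.2471, 0.2822]
ee_rot: [-3.135, 0.004, 1.67]
force: [-0.6, 0.5, -0.8]
finger_gap: 0.0553
2.4
n 1 dist 0.04476984148280318 deg 1.763553084583528
[-0.0757  0.0173  0.0446 -0.0022  0.0014  0.0094]
```

```bash
python3 -m inch '-0.3 -.038 .009 .01 -.001 0 .005; -0.3 -.036 .009 .01 -.001 0 .005; -0.3 0 0 0 0 0 0'
python3 - <<'E'
from plan import *
s,p,r=cur()
print(s["time_s"],p);rows(p,r,np.array([.511,-.284,.26]),down(1.64))
import cv2
from h import zoom
for n in("side","top"):
    c=capture(n);np.savez(n+"1.npz",**c);cv2.imwrite(f"pics/{n}1.png",zoom(c["img"],(300,200,130,130) if n=="side" else (380,140,110,110),4.5))
E
```

```text
time_s: 2.7
position: [0.5107, -0.2831, 0.2707]
ee_rot: [-3.139, 0.001, 1.638]
force: [-0.1, 1.1, 0.1]
finger_gap: 0.0554
2.7 [ 0.5107 -0.2831  0.2707]
n 1 dist 0.010713516986337969 deg 0.19329228457312508
[-0.0018  0.0006  0.0213 -0.0007  0.0005 -0.0007]
```

View pics/side1.png

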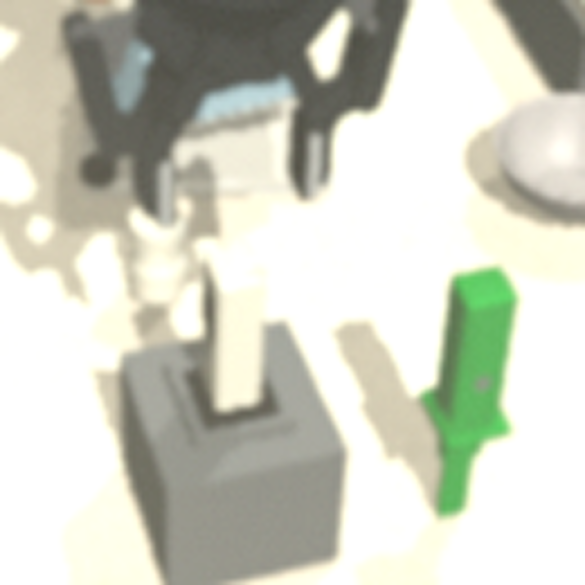

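View pics/top1.png

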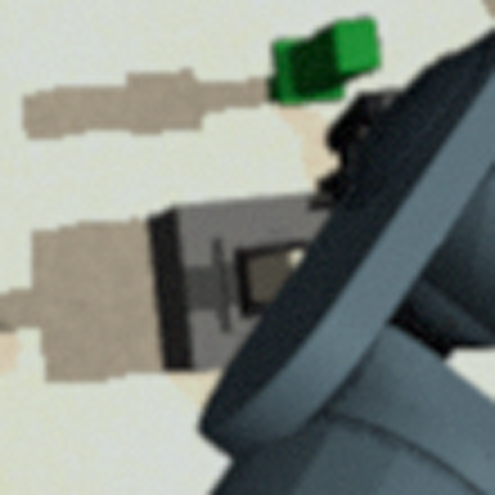

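The fingers straddle the handle, which sits midway between the pads in the side crop at x≈240 of 160 to 315. The green decoy is clear. I'll descend straight and then close.

```bash
python3 -m inch '-0.3 -.0018 .0006 .04 0 0 0; -0.3 0 0 .05 0 0 0; -0.3 0 0 .04 0 0 0; -0.3 0 0 .02 0 0 0; -0.3 0 0 0.01 0 0 0; -0.3 0 0 0 0 0 0'
```

```text
time_s: 3.4
position: [0.5119, -0.2767, 0.1926]
ee_rot: [3.14, 0.003, 1.648]
force: [-0.2, -0.2, 0.3]
finger_gap: 0.0555
```

```bash
python3 -m inch '-0.3 -.0145 0 .012 0 0 0; -0.3 0 0 .005 0 0 0; -0.3 0 0 0 0 0 0'
python3 - <<'E'
from plan import *
s,p,r=cur()
print(s["time_s"],p);rows(p,r,np.array([.511,-.284,.182]),down(1.64))
E
```

```text
time_s: 3.7
position: [0.5136, -0.2851, 0.1861]
ee_rot: [3.137, 0.007, 1.649]
force: [-1.1, -0.4, 0.3]
finger_gap: 0.0555
3.7 [ 0.5136 -0.2851  0.1861]
n 1 dist 0.0049505540791309225 deg 0.683709907971023
[ 0.0026 -0.005   0.0081  0.0015  0.0021  0.0028]
```

```bash
python3 -m inch '-0.3 .0026 -.005 .008 .0015 .002 .003; -0.3 0 0 0 0 0 0;-0.3 0 0 0 0 0 0'
python3 - <<'E'
from plan import *
s,p,r=cur()
print(s["time_s"],p);rows(p,r,np.array([.511,-.284,.182]),down(1.64))
E
```

```text
time_s: 4.0
position: [0.5111, -0.2845, 0.1826]
ee_rot: [3.141, 0.001, 1.638]
force: [0.2, 0.2, -0.7]
finger_gap: 0.0558
4.0 [ 0.5111 -0.2845  0.1826]
n 1 dist 0.0007878665213182068 deg 0.13275307632999048
[ 0.0011 -0.0001  0.0012  0.0002  0.0002 -0.0007]
```

```bash
python3 -m inch '1 0 0 0 0 0 0; 1 0 0 0 0 0 0; 1 0 0 0 0 0 0; 1 0 0 0 0 0 0; 1 0 0 0 0 0 0; 1 0 0 0 0 0 0' 70
```

```text
time_s: 4.6
position: [0.5112, -0.2845, 0.1829]
ee_rot: [3.14, 0.001, 1.638]
force: [0.7, -0.3, 0.3]
finger_gap: 0.0212
```

```bash
python3 -m inch '1 0 0 0 0 0 0; 1 0 0 0 0 0 0'
```

```text
time_s: 4.8
position: [0.5112, -0.2845, 0.1829]
ee_rot: [3.141, 0.001, 1.638]
force: [0.0, -0.3, 1.0]
finger_gap: 0.0211
```

```bash
python3 -m inch '1 0 0 -.015 0 0 0; 1 0 0 -.03 0 0 0; 1 0 0 -.03 0 0 0; 1 0 0 0 0 0 0'
python3 - <<'E'
from plan import *
s,p,r=cur()
print(s["time_s"],p);rows(p,r,np.array([.511,-.2845,.33]),down(1.64))
E
```

```text
time_s: 5.2
position: [0.511, -0.2843, 0.2233]
ee_rot: [3.141, 0.001, 1.638]
force: [0.5, -1.1, -0.5]
finger_gap: 0.0215
5.2 [ 0.511  -0.2843  0.2233]
n 3 dist 0.10666034118876418 deg 0.11587849348187812
[-0.0002  0.     -0.0711  0.0001  0.0001 -0.0002]
[-0.0002  0.     -0.0711  0.0001  0.0001 -0.0002]
[-0.0001  0.     -0.0711  0.0001  0.0001 -0.0002]
```

```bash
python3 -m inch '1 0 0 -.04 0 0 0; 1 0 0 -.06 0 0 0; 1 0 0 -.06 0 0 0; 1 0 0 -.06 0 0 0; 1 0 0 -.05 0 0 0; 1 0 0 -0.02 0 0 0; 1 0 0 0 0 0 0;1 0 0 0 0 0 0'
python3 - <<'E'
from plan import *
import cv2
from h import zoom
s,p,r=cur();print(s["time_s"],p,s["ee_rot"],s["finger_gap"],s["force"])
c=capture("side");np.savez("side2.npz",**c);cv2.imwrite("pics/side2.png",zoom(c["img"],(280,130,130,130),4.5,1.3))
E
```

```text
time_s: 6.0
position: [0.5098, -0.2833, 0.3743]
ee_rot: [3.141, 0.0, 1.638]
force: [0.5, 0.1, -1.5]
finger_gap: 0.0211
6.0 [ 0.5098 -0.2833  0.3743] [3.1414 0.0001 1.6381] 0.021105359640097167 [ 0.4709  0.1257 -1.5322]
```

View pics/side2.png

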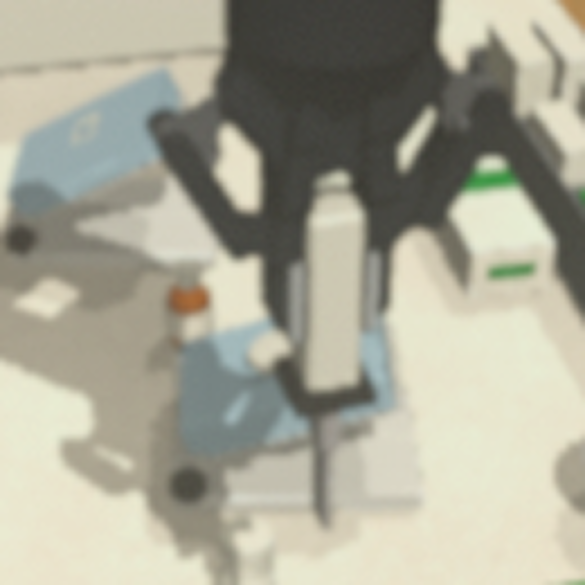

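Held and lifted: the blade hangs straight, with its tip at about side (351.7,245.9). I'll compare that with the prediction and plan the carry.

```bash
cat > goal.py <<'E'
from plan import *
F=np.array([.4745,.2845,.080]);YAW=-.23;SL=.503
def Rp(yaw=YAW,sl=SL):return R.from_euler('ZYX',[yaw,-sl,0])
def Rt(yaw=YAW,sl=SL):
    m=Rp(yaw,sl).as_matrix();return R.from_matrix(np.c_[m[:,1],m[:,0],-m[:,2]])
def tcp(h,F=F,yaw=YAW,sl=SL,L=.172): # tip height h above face
    return F+Rp(yaw,sl).as_matrix()[:,2]*(h+L)
E
python3 - <<'E'
from goal import *
from h import load,proj
s,p,r=cur();c=load("side2.npz")
print("tip pred px",proj(c,p+r.apply([0,0,.172])),"guard under",proj(c,p+r.apply([0,0,.102])),"htop",proj(c,p+r.apply([0,0,.014])))
print("goal",tcp(.06),Rt().as_euler('xyz'))
mid=np.array([.46,.0,.38]);rm=down(1.5)
rows(p,r,mid,rm);print();rows(mid,rm,tcp(.08),Rt())
E
```

```text
tip pred px [[349.9375 244.9284]] guard under [[350.6454 215.8226]] htop [[351.6344 173.9529]]
goal [0.3656 0.31   0.2833] [2.6386 0.     1.3408]
n 7 dist 0.28761940391785856 deg 7.912765556015424
[ 0.0817 -0.0087 -0.0017 -0.     -0.      0.0063]
[ 0.0815 -0.0103 -0.0017 -0.     -0.      0.0063]
[ 0.0813 -0.012  -0.0017 -0.     -0.      0.0063]
[ 0.081  -0.0136 -0.0017 -0.     -0.      0.0063]
[ 0.0808 -0.0151 -0.0017 -0.     -0.      0.0063]
[ 0.0804 -0.0167 -0.0017 -0.     -0.      0.0063]
[ 0.0801 -0.0183 -0.0017 -0.     -0.      0.0063]

n 8 dist 0.3383933116434046 deg 30.199709472974554
[ 0.076  -0.0314  0.0198 -0.02   -0.0016  0.0062]
[ 0.0755 -0.034   0.0174 -0.02   -0.0016  0.0062]
[ 0.0749 -0.0365  0.0148 -0.02   -0.0016  0.0062]
[ 0.0742 -0.0388  0.012  -0.02   -0.0016  0.0062]
[ 0.0735 -0.0409  0.0092 -0.02   -0.0016  0.0062]
[ 0.0727 -0.0428  0.0062 -0.02   -0.0016  0.0062]
[ 0.0719 -0.0445  0.0031 -0.02   -0.0016  0.0062]
[ 0.071  -0.046  -0.0001 -0.02   -0.0016  0.0062]
```

```bash
python3 -m inch '1 .05 -.006 -.002 0 0 .006; 1 .08 -.01 -.002 0 0 .006; 1 .08 -.012 -.002 0 0 .006; 1 .08 -.014 -.002 0 0 .006; 1 .08 -.015 -.002 0 0 .006; 1 .08 -.017 -.002 0 0 .006; 1 .08 -.018 -.002 0 0 .006'
python3 - <<'E'
from goal import *
s,p,r=cur();print(s["time_s"],p,s["finger_gap"]);rows(p,r,tcp(.08),Rt(),maxmm=35)
E
```

```text
time_s: 6.75
position: [0.4582, -0.0124, 0.3684]
ee_rot: [-3.12, -0.009, 1.491]
force: [0.8, -0.1, -1.2]
finger_gap: 0.0211
6.75 [ 0.4582 -0.0124  0.3684] 0.021078000055361038
n 10 dist 0.3468542422062065 deg 31.2519018676895
[ 0.0629 -0.0252  0.0146 -0.0167 -0.0014  0.0046]
[ 0.0626 -0.0268  0.013  -0.0167 -0.0014  0.0046]
[ 0.0623 -0.0284  0.0113 -0.0167 -0.0014  0.0046]
[ 0.0619 -0.0298  0.0095 -0.0167 -0.0014  0.0046]
[ 0.0615 -0.0312  0.0076 -0.0167 -0.0014  0.0046]
[ 0.0611 -0.0324  0.0056 -0.0167 -0.0014  0.0046]
[ 0.0606 -0.0335  0.0036 -0.0167 -0.0014  0.0046]
[ 0.0601 -0.0345  0.0016 -0.0167 -0.0014  0.0046]
[ 0.0596 -0.0354 -0.0005 -0.0167 -0.0014  0.0046]
[ 0.0591 -0.0362 -0.0027 -0.0167 -0.0014  0.0046]
```

```bash
python3 -m inch '1 .063 -.025 .015 -.017 -.001 .005; 1 .063 -.027 .013 -.017 -.001 .005; 1 .062 -.028 .011 -.017 -.001 .005; 1 .062 -.03 .009 -.017 -.001 .005; 1 .061 -.031 .008 -.017 -.001 .005; 1 .061 -.032 .006 -.017 -.001 .005; 1 .06 -.033 .004 -.017 -.001 .005; 1 .06 -.034 .002 -.017 -.001 .005; 1 .05 -.03 0 -.015 -.001 .004; 1 0.02 -0.01 0 0 0 0; 1 0 0 0 0 0 0'
python3 - <<'E'
from goal import *
s,p,r=cur();print(s["time_s"],p,s["finger_gap"]);rows(p,r,tcp(.06),Rt(),maxmm=35)
E
```

```text
time_s: 7.85
position: [0.3541, 0.2985, 0.2851]
ee_rot: [2.698, -0.003, 1.352]
force: [-0.2, 0.5, -1.7]
finger_gap: 0.0209
7.85 [0.3541 0.2985 0.2851] 0.02093903968802697
n 1 dist 0.01634445596449402 deg 3.4501687428442738
[ 0.0274  0.0141  0.0108 -0.0188 -0.0025  0.0026]
```

```bash
python3 -m inch '1 .014 .007 .005 -.0095 -.001 .001; 1 .014 .007 .005 -.0095 -.001 .001; 1 0 0 0 0 0 0; 1 0 0 0 0 0 0'
python3 - <<'E'
from goal import *
import cv2
from h import zoom,proj
s,p,r=cur();print(s["time_s"],p,s["finger_gap"]);rows(p,r,tcp(.06),Rt(),maxmm=35)
for n,b in(("side",(255,90,100,110)),("top",(150,160,100,110))):
    c=capture(n);np.savez(n+"3.npz",**c);cv2.imwrite(f"pics/{n}3.png",zoom(c["img"],b,5.4,1.6))
    tip=p+r.apply([0,0,.172]);print(n,"tip px",proj(c,tip),"F",proj(c,F),"guard",proj(c,p+r.apply([0,0,.102])))
E
```

```text
time_s: 8.25
position: [0.3645, 0.3078, 0.279]
ee_rot: [2.644, 0.006, 1.341]
force: [0.5, -1.0, -1.5]
finger_gap: 0.0213
8.25 [0.3645 0.3078 0.279 ] 0.02125672571469185
n 1 dist 0.004886374519834582 deg 0.4708233165460258
[ 0.0047  0.0051 -0.0069 -0.0016  0.0017  0.0011]
side tip px [[287.654  147.1032]] F [[298.0278 159.681 ]] guard [[275.5933 129.4862]]
top tip px [[181.1189 238.2889]] F [[189.0768 224.1868]] guard [[168.0203 255.4901]]
```

View pics/side3.png

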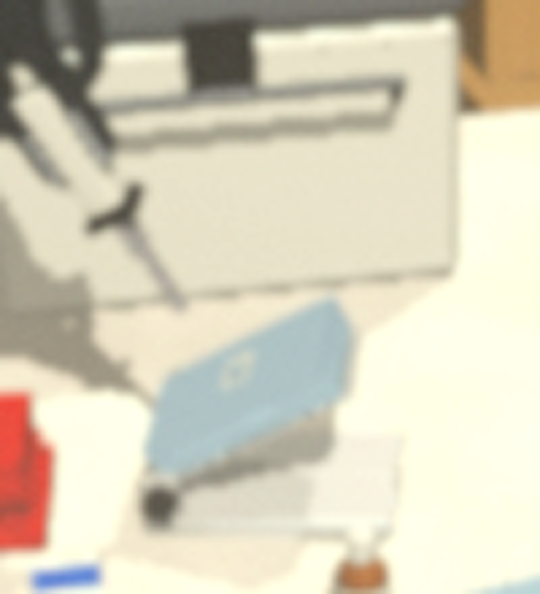

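View pics/top3.png

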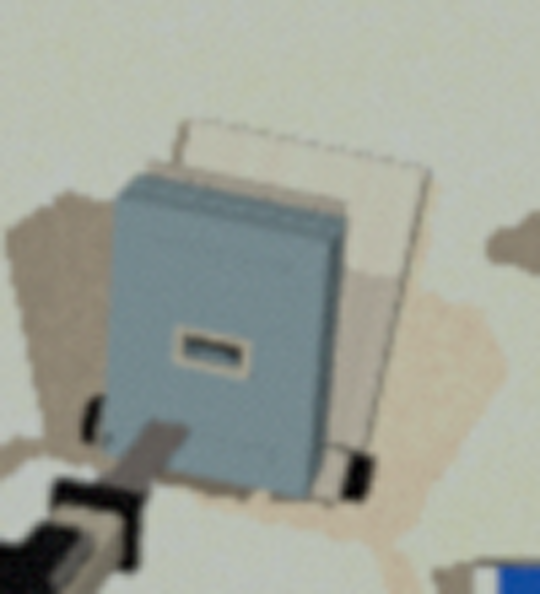

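The top view shows the tip at (181.5,239.2) and the slot at (189.0,224.8). The side view shows the tip at (288.3,146.1) and the slot at (298.7,158.1). Both are within about 1 px of prediction. I'll refine the slot relative to the tip, so camera bias cancels, and refit the slope without the bad corner.

Run:
```python
exec(open('fit.py').read().split("for use in")[0])
keep=[i for i in range(20) if i not in(14,15)]
for off in (0,1):
    def g(p):
        W=R.from_euler('ZYX',[p[3],-p[4],0]).apply(M)+p[:3]
        return np.r_[np.r_[(proj(t,W)-tp).ravel(),(proj(s,W)-sp-(p[5:7] if off else 0)).ravel()][keep],p[5:7]/2]
    o=least_squares(g,[.475,.283,.085,-.23,.45,0,0]);print(o.x,o.cost,g(o.x).round(2))
    J=np.linalg.inv(o.jac.T@o.jac)*.25;print("sd",np.sqrt(np.diag(J)))
from goal import F,cur
_,p,r=cur();tip=p+r.apply([0,0,.172])
mt=np.array([189.0-181.45,224.8-239.2]);ms=np.array([298.7-288.3,158.1-146.1])
q=least_squares(lambda f:np.r_[(proj(t,f)-proj(t,tip))[0]-mt,(proj(s,f)-proj(s,tip))[0]-ms],F);print("F rel",q.x,q.fun,"tip",tip)
```

```text
[ 0.4751  0.2831  0.0851 -0.2368  0.5263  0.      0.    ] 3.367217601316489 [ 0.32 -0.37 -0.5  -0.89  0.18 -0.07 -0.16 -0.14  0.27 -0.89 -0.42  0.17
 -0.95 -0.52 -1.63  0.1  -0.42  0.55  0.    0.  ]
sd [0.0004 0.0007 0.0012 0.0079 0.0119 1.     1.    ]
[ 0.4742  0.2839  0.0826 -0.2315  0.518  -1.0945  0.5863] 1.4037334133395534 [ 0.35  0.24 -0.54 -0.41  0.07  0.17 -0.15  0.26  0.24 -0.46  0.27  0.06
 -0.13 -0.44 -0.81 -0.01  0.4   0.53 -0.55  0.29]
sd [0.0005 0.0013 0.0042 0.0081 0.0126 0.2871 0.8975]
F rel [0.4753 0.285  0.0823] [-0.0051  0.0611  0.0889 -0.0035] tip [0.4445 0.2882 0.1284]
```

```bash
sed -i 's/^F=.*/F=np.array([.475,.2847,.082]);YAW=-.231;SL=.513/' goal.py
python3 - <<'E'
from goal import *
s,p,r=cur();rows(p,r,tcp(.015),Rt(),maxmm=16)
E
```

```text
n 3 dist 0.040461394205993303 deg 0.8883297295830684
[ 0.002   0.0013  0.0269 -0.0015  0.0005  0.0004]
[ 0.0019  0.0012  0.0269 -0.0015  0.0005  0.0004]
[ 0.0019  0.001   0.0269 -0.0015  0.0005  0.0004]
```

```bash
python3 -m inch '1 .002 .001 .025 -.0015 .0005 0; 1 .002 .001 .025 -.0015 .0005 0; 1 .002 .001 .018 -.0015 .0005 0; 1 0 0 0 0 0 0; 1 0 0 0 0 0 0'
cat > look.py <<'E'
import sys
from goal import *
import cv2
from h import zoom,proj
k=sys.argv[1]
s,p,r=cur();print(s["time_s"],p,s["ee_rot"],s["finger_gap"],s["force"]);rows(p,r,tcp(.010),Rt(),maxmm=35)
tip=p+r.apply([0,0,.172]);print("tip in pack frame mm",Rp().inv().apply(tip-F)*1e3)
for n,b in(("side",(268,120,64,64)),("top",(160,185,64,64))):
    c=capture(n);np.savez(n+k+".npz",**c);cv2.imwrite(f"pics/{n}{k}.png",zoom(c["img"],b,9,1.7))
    print(n,"tip crop px",(proj(c,tip)-b[:2]+.5)*9,"F",(proj(c,F)-b[:2]+.5)*9)
E
python3 look.py 4
```

```text
time_s: 8.85
position: [0.3838, 0.305, 0.2508]
ee_rot: [2.628, -0.0, 1.341]
force: [0.3, -0.5, -0.1]
finger_gap: 0.0209
8.85 [0.3838 0.305  0.2508] [ 2.6278 -0.0003  1.3406] 0.02092481376584457 [ 0.3276 -0.4803 -0.0522]
n 1 dist 0.011076986871274317 deg 0.06596604469486307
[ 0.0023 -0.0028  0.0219  0.0003 -0.0002  0.0002]
tip in pack frame mm [ 1.5462 -1.0285 20.9279]
side tip crop px [[247.7251 311.7256]] F [[275.7128 356.4238]]
top tip crop px [[236.9879 391.6647]] F [[263.0942 355.2306]]
```

View pics/side4.png

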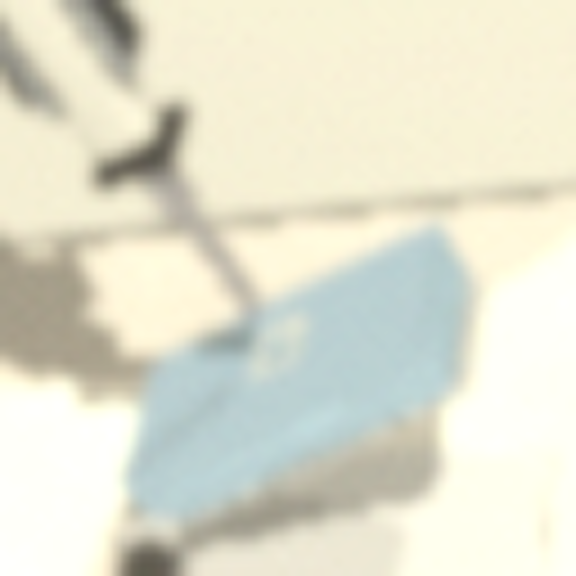

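View pics/top4.png

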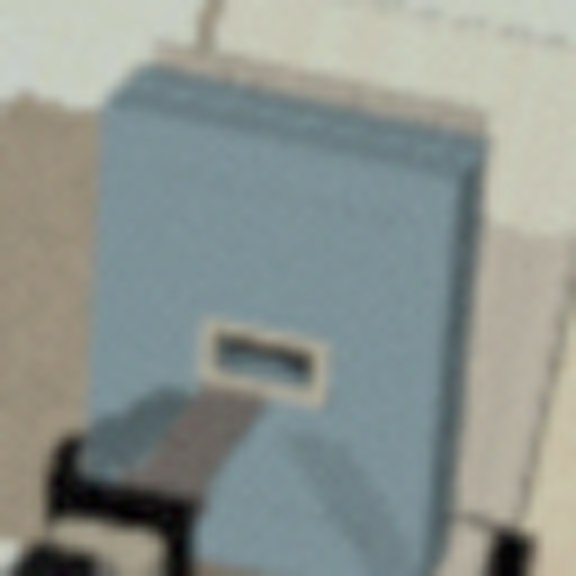

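Run:
```python
from goal import *
from h import proj,load
from scipy.optimize import least_squares
_,p,r=cur();tip=p+r.apply([0,0,.172]);t=load("top4.npz");s=load("side4.npz")
mt=np.array([263-234,362-392])/9;ms=np.array([282-255,347-312])/9
q=least_squares(lambda f:np.r_[(proj(t,f)-proj(t,tip))[0]-mt,(proj(s,f)-proj(s,tip))[0]-ms],F);print("F rel",q.x,q.fun)
print("tip wrt new F",Rp().inv().apply(tip-q.x)*1e3)
```

```text
F rel [0.4738 0.2827 0.0877] [ 0.0155 -0.1885 -0.2748  0.0106]
tip wrt new F [-0.5197  1.5023 15.8933]
```

```bash
sed -i 's/^F=.*/F=np.array([.474,.2831,.0868]);YAW=-.231;SL=.513/' goal.py
python3 - <<'E'
from goal import *
s,p,r=cur();print("tip",Rp().inv().apply(p+r.apply([0,0,.172])-F)*1e3);rows(p,r,tcp(.004),Rt(),maxmm=35)
E
```

```text
tip [-0.213   1.0147 16.6971]
n 1 dist 0.012729660499205195 deg 0.10041042716028396
[-0.0017  0.0008  0.0254  0.0004 -0.0004  0.0002]
```

```bash
python3 -m inch '1 -.001 .0005 .013 0 0 0; 1 -.001 0 .013 0 0 0; 1 0 0 0 0 0 0; 1 0 0 0 0 0 0'
python3 look.py 5
```

```text
time_s: 9.35
position: [0.3905, 0.3028, 0.2399]
ee_rot: [2.626, -0.002, 1.342]
force: [0.0, 0.2, -1.6]
finger_gap: 0.021
9.35 [0.3905 0.3028 0.2399] [ 2.6263 -0.0019  1.3415] 0.021027264592500625 [ 0.05    0.2467 -1.6086]
n 1 dist 0.006509976602995383 deg 0.19700693875617653
[-0.0001 -0.0007 -0.013   0.0007 -0.0008  0.0002]
tip in pack frame mm [0.7398 0.5069 3.5006]
side tip crop px [[269.3859 338.3338]] F [[272.7442 347.2686]]
top tip crop px [[257.0971 362.9474]] F [[263.9602 359.1088]]
```

View pics/side5.png

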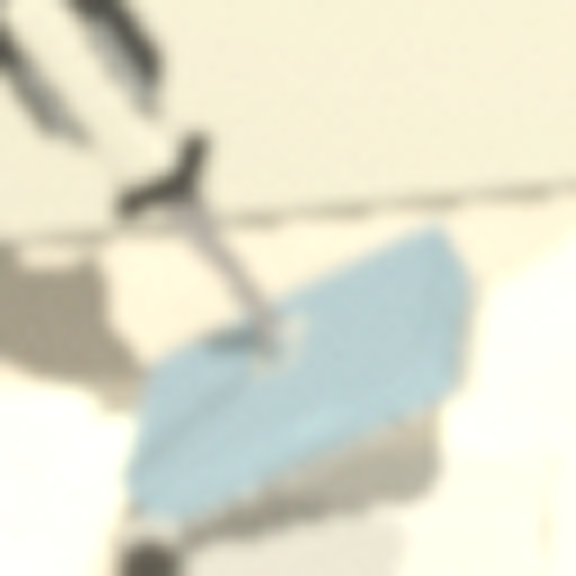

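View pics/top5.png

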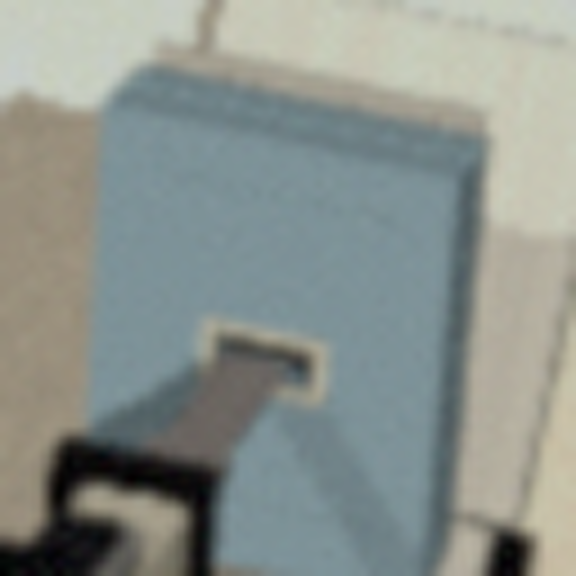

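The blade tip is over the slot mouth. In the top view it spans x 217 to 285 against a slot of 215 to 312, so it needs about 1.5 to 2 mm towards -y. I'll shift it, take a free-hanging force baseline, and then insert slowly.

```bash
python3 -m inch '1 -.0036 -.001 0 0.0005 -0.0005 0; 1 0 0 0 0 0 0; 1 0 0 0 0 0 0'
cat > fm.py <<'E'
import sys
from goal import *
N=int(sys.argv[1]);n=Rp().as_matrix()[:,2];f=[];P=[]
for i in range(N):
    capture("side");s=observe();f.append(s["force"]);P.append(s["position"])
f=np.array(f);P=np.mean(P,0);_,_,r=cur()
print(s["time_s"],"mean f",f.mean(0),"sd",f.std(0),"along n",(f@n).mean(),"+-",(f@n).std()/N**.5,"depth(tip z rel F)",Rp().inv().apply(P+r.apply([0,0,.172])-F)*1e3,"rot err deg",np.degrees((r.inv()*Rt()).as_rotvec()),"gap",s["finger_gap"])
E
python3 fm.py 16
```

```text
time_s: 9.75
position: [0.3895, 0.3012, 0.24]
ee_rot: [2.628, -0.001, 1.341]
force: [0.5, 1.1, -1.7]
finger_gap: 0.0213
10.55 mean f [ 0.065  -0.0748 -1.5582] sd [0.4179 0.6117 0.4356] along n -1.3970452437739957 +- 0.1192830590436071 depth(tip z rel F) [ 0.0021 -1.5094  3.8076] rot err deg [ 0.0501 -0.0672  0.0409] gap 0.02144448445548404
```

```bash
python3 -m inch '1 0 0 .007 0 0 0; 1 0 0 .006 0 0 0; 1 0 0 0 0 0 0; 1 0 0 0 0 0 0'
python3 fm.py 8; python3 look.py 6
```

```text
time_s: 10.95
position: [0.3928, 0.3004, 0.2335]
ee_rot: [2.628, -0.0, 1.341]
force: [0.2, -0.0, -0.9]
finger_gap: 0.0211
11.35 mean f [-0.0881  0.1639 -1.7609] sd [0.4155 0.6029 0.406 ] along n -1.4737615646769897 +- 0.13383275091065389 depth(tip z rel F) [-0.0075 -1.4889 -3.2819] rot err deg [ 0.0564 -0.076   0.0411] gap 0.020855780046713235
11.35 [0.3928 0.3005 0.2338] [ 2.6276 -0.0008  1.3411] 0.020855780046713235 [-0.8977  0.1299 -2.2448]
n 1 dist 0.013305035415938984 deg 0.10317953270302205
[ 0.0034  0.0003 -0.0264  0.0003 -0.0004  0.0002]
tip in pack frame mm [ 0.0239 -1.4547 -3.1971]
side tip crop px [[277.1281 355.9289]] F [[272.7442 347.2686]]
top tip crop px [[274.1672 354.0599]] F [[263.9602 359.1088]]
```

View pics/side6.png

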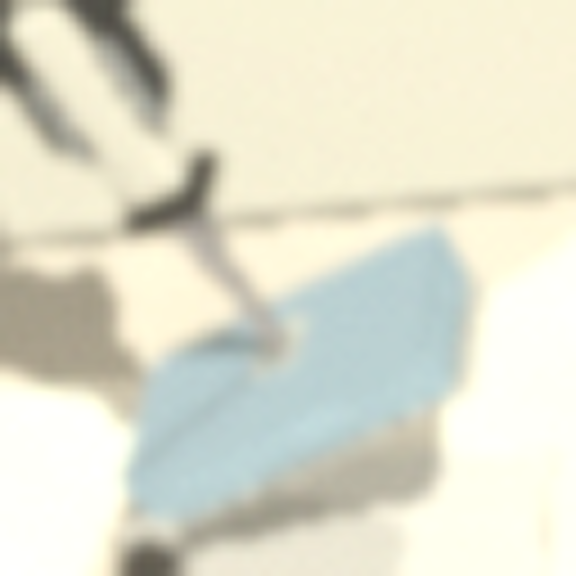

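View pics/top6.png

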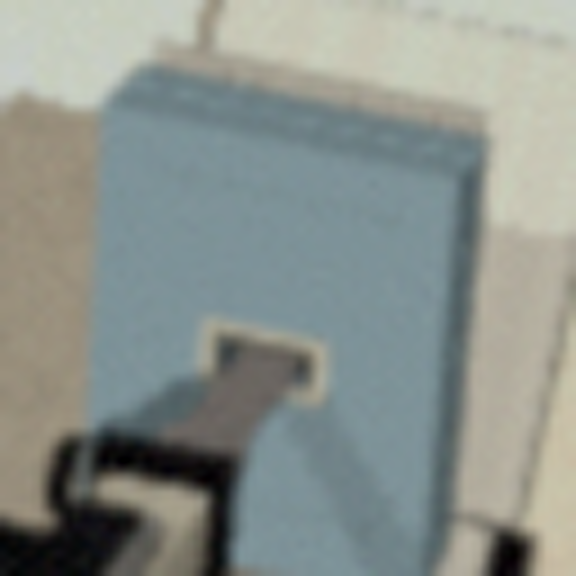

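The blade end is inside the slot and centred, with dark gaps on both sides and no contact force. I'll continue down.

```bash
python3 -m inch '1 0 0 .005 0 0 0; 1 0 0 .004 0 0 0; 1 0 0 0 0 0 0; 1 0 0 0 0 0 0'
python3 fm.py 10
```

```text
time_s: 11.85
position: [0.3952, 0.2999, 0.2294]
ee_rot: [2.628, -0.001, 1.341]
force: [-0.4, -0.2, -1.6]
finger_gap: 0.021
12.35 mean f [ 0.0439 -0.3876 -1.3892] sd [0.4727 0.5118 0.3492] along n -1.274888000349062 +- 0.10712801781180246 depth(tip z rel F) [ 0.0232 -1.4434 -8.0668] rot err deg [ 0.0597 -0.0801  0.0428] gap 0.02125358359689295
```

```bash
python3 -m inch '1 0 0 .003 0 0 0; 1 0 0 0 0 0 0; 1 0 0 0 0 0 0'
python3 fm.py 12
```

```text
time_s: 12.65
position: [0.3959, 0.2998, 0.2282]
ee_rot: [2.627, -0.001, 1.341]
force: [0.0, 0.6, -0.9]
finger_gap: 0.0212
13.25 mean f [-0.1657  0.0947 -1.6882] sd [0.5418 0.4362 0.5668] along n -1.3810815944508048 +- 0.1773489855383785 depth(tip z rel F) [ 0.0453 -1.401  -9.618 ] rot err deg [ 0.0645 -0.0873  0.0424] gap 0.02099480411213093
```

```bash
python3 -m inch '1 0 0 .003 0 0 0; 1 0 0 0 0 0 0; 1 0 0 0 0 0 0'
python3 fm.py 12
```

```text
time_s: 13.55
position: [0.3967, 0.2996, 0.2268]
ee_rot: [2.627, -0.001, 1.341]
force: [0.6, -0.0, -0.4]
finger_gap: 0.0211
14.15 mean f [ 0.2294  0.0037 -1.6001] sd [0.5589 0.4632 0.533 ] along n -1.5032969629118125 +- 0.1481672954011779 depth(tip z rel F) [  0.065   -1.3779 -11.2036] rot err deg [ 0.0694 -0.0899  0.0433] gap 0.02126813099170571
```

```bash
python3 -m inch '1 0 0 .002 0 0 0; 1 0 0 0 0 0 0; 1 0 0 0 0 0 0'
python3 fm.py 12
```

```text
time_s: 14.45
position: [0.3972, 0.2995, 0.2259]
ee_rot: [2.627, -0.001, 1.341]
force: [0.1, -0.7, -1.1]
finger_gap: 0.0213
15.05 mean f [ 0.2299 -0.0425 -1.6523] sd [0.5274 0.5195 0.3349] along n -1.5542569561674997 +- 0.13337561160919248 depth(tip z rel F) [  0.0732  -1.358  -12.2501] rot err deg [ 0.0704 -0.0933  0.0432] gap 0.021038257279992853
```

```bash
python3 -m inch '1 0 0 .002 0 0 0; 1 0 0 0 0 0 0; 1 0 0 0 0 0 0'
python3 fm.py 12
```

```text
time_s: 15.35
position: [0.3977, 0.2994, 0.225]
ee_rot: [2.627, -0.001, 1.341]
force: [-0.3, 0.7, -1.2]
finger_gap: 0.0211
15.95 mean f [ 0.0966  0.0799 -1.684 ] sd [0.6199 0.4339 0.3749] along n -1.5043980833986297 +- 0.12277323520385337 depth(tip z rel F) [  0.1247  -1.3159 -13.2943] rot err deg [ 0.0773 -0.1     0.0412] gap 0.02141366201913159
```

```bash
python3 -m inch '1 0 0 .002 0 0 0; 1 0 0 0 0 0 0; 1 0 0 0 0 0 0'
python3 fm.py 12
```

```text
time_s: 16.25
position: [0.3982, 0.2993, 0.2243]
ee_rot: [2.627, -0.001, 1.341]
force: [-0.1, 0.4, -0.7]
finger_gap: 0.021
16.85 mean f [-0.5048 -0.3113 -0.7781] sd [0.3702 0.3898 0.5849] along n -0.47175669280646043 +- 0.1602646400713984 depth(tip z rel F) [  0.2043  -1.2351 -14.208 ] rot err deg [ 0.0818 -0.1035  0.0383] gap 0.021627443393768136
```

Contact: the force along the axis rose by about 1.0 N over the baseline of -1.43 N, at roughly -13.4 mm. I need about 3 mm more.

```bash
python3 -m inch '1 0 0 .004 0 0 0; 1 0 0 0 0 0 0; 1 0 0 0 0 0 0'
python3 fm.py 14
```

```text
time_s: 17.15
position: [0.3993, 0.2991, 0.2225]
ee_rot: [2.627, -0.001, 1.341]
force: [-0.5, -0.8, 0.2]
finger_gap: 0.021
17.85 mean f [-1.3604 -0.2397 -0.1728] sd [0.5188 0.4242 0.7164] along n 0.47249086881972335 +- 0.1620764699482045 depth(tip z rel F) [  0.3273  -1.1535 -16.2192] rot err deg [ 0.0901 -0.1105  0.0379] gap 0.021246370329650516
```

```bash
python3 -m inch '1 -.0005 -.0005 .0023 0.0005 -0.0006 0; 1 0 0 0 0 0 0; 1 0 0 0 0 0 0'
python3 fm.py 20; python3 look.py 7
```

```text
time_s: 18.15
position: [0.3999, 0.2991, 0.2218]
ee_rot: [2.628, -0.001, 1.341]
force: [-1.2, 0.3, 0.3]
finger_gap: 0.0211
19.15 mean f [-1.6401  0.3538  0.439 ] sd [0.6368 0.3581 0.6156] along n 1.2058627199955394 +- 0.12834099857732512 depth(tip z rel F) [  0.3268  -1.221  -17.1941] rot err deg [ 0.0468 -0.0631  0.026 ] gap 0.021316628007864123
19.15 [0.3999 0.2991 0.2218] [ 2.6278 -0.0007  1.3407] 0.021316628007864123 [-2.8768  0.8577 -0.4919]
n 1 dist 0.027231298732080942 deg 0.08280521857780483
[ 0.0029 -0.0003 -0.0544  0.0003 -0.0004  0.0001]
tip in pack frame mm [  0.3258  -1.2212 -17.1939]
side tip crop px [[298.5673 384.5589]] F [[272.7442 347.2686]]
top tip crop px [[292.9986 326.2824]] F [[263.9602 359.1088]]
```

View pics/side7.png

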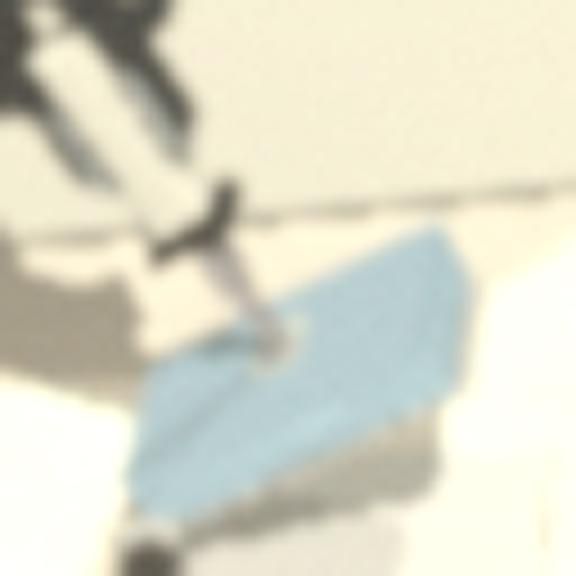

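View pics/top7.png

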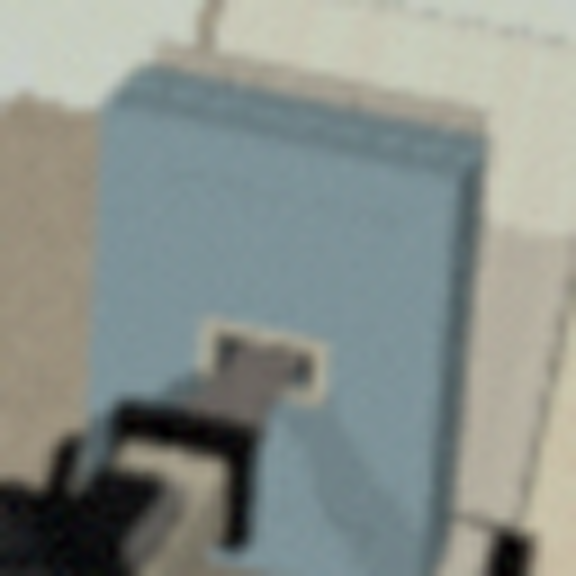

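The blade is in the pocket in both views, and the pack outline has not moved between pictures 6 and 7. The guard-to-slot distance fell to about 0.69 of its value at the mouth, about 51 mm against 54 mm expected. That confirms the tip is on the floor and not on the face. Spring force is +2.6 N and travel about 4 mm, so I'm handing in.

Run:
```python
from cell import *
print(job_done());
```

```text
the job is handed in; nothing more can be done
None
```

I lifted the thermometer out of its stand and put its blade into the slot pocket of the blue-grey pack. I handed the job in at about 19.3 s, with the thermometer still gripped at 70 N and pressed lightly.

- **Press:** The tip touched the floor about 13.4 mm below my estimate of the face, where 12 mm was expected; that estimate is only good to a couple of millimetres. The push along the axis was 2.6 ± 0.2 N over the free-hanging baseline, which means about 4.3 mm of blade travel. The arm's position gave about 3.8 mm. Both are close to the 4 mm half-way mark.
- **Squareness:** The tool was within 0.1° of the fitted face direction. The fitted slope of 0.513 rad is itself only good to about ±0.013 rad (0.7°). The fits I ran gave 0.50 to 0.53 rad once I left out one badly read corner pixel.
- **Slot alignment:** Slot positions from the two cameras differed by 2 to 5 mm, so I lined up by the tip-to-slot offset seen in the pictures. There was also a small sideways force of about 0.5 N, roughly at noise level.
- **Surroundings:** In the last close-ups the pack had not moved. I did not check the other things on the counter in a final wide picture. The carry passed above them, and no unexpected contact force showed in the readings I took.

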